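Shut off the press's air line in the print studio

TASK

Shut off the air to the press: push the cover of the valve box all the way back along its rails, without lifting it, to uncover the two valve handles. Then push the handle that has the big round tag on its pivot clockwise a quarter turn, until it lies square across its pipe, fully shut. Leave the other handle and everything standing around as they are.

Things in the scene. Friction and masses are not known exactly. Their poses are not given: they have to be found in the camera images.
- box: Grey valve box fixed to the bench, 320 x 320 mm; origin under its centre, x from front to rear, y to its left, z up. Open well in front (inside x -140 to 0, y -140 to 140, floor at 4 mm), closed deck behind. Cover rails at 85 mm; guide lips and end stops rise to 95 mm. A ledge 45 mm high along its left side (y 160 to 240) has things standing on it.
- cover: Loose flat aluminium cover, 150 (x) x 300 (y) x 6 mm, 0.3 to 0.65 kg, on the rails between the guide lips (about 3 mm play each side). Origin at the centre of its underside, axes as the box's. It starts over the well (origin at box x -68 to -50 mm) and meets the rear stop at box x = +73 mm. A few newtons slide it.
- ridge (a point): Centre of the black push ridge standing on the middle of the cover: 16 (x) x 120 (y) mm, 25 mm tall; this point lies half-way up it, 18.5 mm above the cover's underside (the cover's top face is 12.5 mm below this point).
- tagged_pivot (a point): On the pivot axis of the marked valve, at mid-thickness of its handle, 67 mm above the bench. It is the left or the right one in the well; pivots 110 mm apart in y. Flat steel handle 12 mm wide, 62 to 72 mm above the bench, reaching 70 mm from the pivot; a tag disc 34 mm across, 5 mm thick lies on top at the pivot. The pipe below, along box x, is 41 mm high (45 mm at fittings).
- tagged_tip (a point): The free end of the marked handle, 70 mm from its pivot, same height. Open, it points to the front of the box (box -x); shut, to the box's left (+y).
- tagged_handle (a joint): Turn of the marked handle, rad: 0 open (handle points along box -x), grows clockwise seen from above, 1.571 shut against its stop (handle points along box +y). Starts between 0 and 0.25. It stays where it is left and needs about 0.12 N m to turn (about 3 N at 45 mm).
- plain_pivot (a point): On the pivot axis of the other valve, which is the same but has only a 12 mm nut instead of the tag disc; 67 mm above the bench.
- plain_tip (a point): The free end of the other handle, 70 mm from its pivot.
- plain_handle (a joint): Turn of the other handle, same sense; starts between 0 and 0.12 and is to be left alone.
- ink_tin: Ink tin, 56 mm across, 36 mm tall, on the box's ledge, origin under its centre.
- stamp_a: Turned wooden stamp, 44 mm across, 54 mm tall, on the box's ledge, origin under its centre.
- stamp_b: Turned wooden stamp, 52 mm across, 54 mm tall, on the bench right (-y) of the box, origin under its centre.
- tape: Roll of tape lying flat, 84 mm across, 25 mm tall, on the bench right (-y) of the box, origin under its centre.
- brayer: Ink roller lying on the bench, about 190 mm long, 40 mm tall, far right; origin on the bench near its middle.
- scraper: Spatula (flat blade, round handle) lying on the bench at the left, roughly along x; origin on the bench, about mid-length.
- ink_bottle: White ink bottle, 56 mm across, 130 mm tall, at the left; origin under its centre.

How it is judged (in metres and radians):
On the way, in this order (a step that is already met when the one before it is completed fails the run):
1. the cover has been slid back to the rear stop, flat on its rails, with the marked handle still open (x of cover in the frame of box above 0.058 m and angle between cover's own z axis and vertical below 0.06 rad and height (world z) of cover between 0.08 and 0.092 m and value of joint tagged_handle below 0.5 rad), for 0.2 s.
2. the marked handle has been pushed shut (value of joint tagged_handle above 1.45 rad), for 0.2 s.
At the end, for the whole second after the job is handed in: The cover lies flat on its rails within 15 mm of the rear stop, the marked handle is turned past 1.45 rad (stop at 1.57), the other handle's end is within 15 mm of where it was, every bystander is within 30 mm of where it was, all at rest (x of cover in the frame of box above 0.058 m and angle between cover's own z axis and vertical below 0.06 rad and height (world z) of cover between 0.08 and 0.092 m and value of joint tagged_handle above 1.45 rad and distance of plain_tip from where it was at the start of the episode below 0.015 m and linear speed of cover below 0.01 m/s and velocity of joint tagged_handle below 0.05 rad/s and distance of each of ink_tin, stamp_a, stamp_b, tape, brayer, scraper, ink_bottle from where it was at the start of the episode below 0.03 m); the robot touches nothing.
It fails at once if the cover is lifted or tipped off its rails (height (world z) of cover above 0.1 m or angle between cover's own z axis and vertical above 0.12 rad).
It fails at once if the other handle is turned (its end moves more than 20 mm) (distance of plain_tip from where it was at the start of the episode above 0.02 m).
It fails at once if a bystander is knocked, carried or lifted (moves more than 40 mm) (distance of any of ink_tin, stamp_a, stamp_b, tape, brayer, scraper, ink_bottle from where it was at the start of the episode above 0.04 m).
It also fails if it takes over 51 s, if anything falls off the work surface, if the arm or the gripper's body presses on something with over 40 N, if the wrist force passes 120 N, or if a joint passes its speed limit or range.

ROBOT

A 7-joint arm with a two-finger parallel gripper is mounted at the origin on the work surface. World frame = base frame: x ahead of the robot, y to its left, z up, the work surface at z = 0. Lengths are in mm, angles in rad, forces in N, time in s.
With the tool pointing down it reaches from about 350 to 900 mm from the base axis. Payload 19.9 kg.
Tool frame: the origin (TCP) lies midway between the tips of the shut fingers; the grasp point (between the pads) lies 19 mm behind it; z points along the fingers, y is the line along which they close (so a half turn about z gives the same grasp; the last joint's range is limited). The gripper opens to 94 mm and grips with 3 to 60 N. Pads are 16 mm wide; open, the fingers measure 119 mm over their backs; the gripper's body (75 mm by 177 mm) begins 78 mm behind the grasp point.
Start: joints at [-1.345, 0.417, -0.01, 1.614, 0.005, 1.111, -0.053], TCP at [164.769, 602.868, 205.425] pointing down, gripper open.
Joint ranges: [-2.81, 2.81], [-0.39, 2.02], [-1.27, 1.25], [0.06, 2.57], [-1.19, 4.33], [0.19, 2], [-2.82, 2.82]. Speed limits (rad/s): [1.89, 1.89, 2.39, 2.39, 3.01, 3.01, 3.01].

INTERFACE

Orientations are given as a unit quaternion [x, y, z, w].
In Python, from station import manip, imaging gives the robot as it stands. The module is installed in compiled form; this text tells all that it offers.
- The arm moves only by the tool send_rows, never from a script. Its argument "moves" is a list of rows, each a list of 3 entries, a list of its own where there are three numbers: the shift along the tool's x, y, z in units of 40 mm (1.0 is 40 mm), then the turn, a rotation vector about the tool's x, y, z in degrees, then the closure in counts, from 0 (fully open) to 255 (shut). In form: [[[x, y, z], [wx, wy, wz], claw], ...]. A call has 1 to 5 rows; each row shifts and turns the commanded pose from where the row before left it, along the tool's axes as they then stand; what a row does not reach is not made up. A row lasts 1/8 s, in which the tool goes at most 62.5 mm and 10.7 degrees, less where a joint would pass 70% of its speed; a pose out of reach is approached as far as the arm can. A call is refused whole if a number of a shift passes 1 or a number of a turn 10.7, either way. A call with a gripper value outside its range is refused whole. The fingers move at their own pace and stop on an object; "squeeze" is the grip in N (left out, the last holds). Time passes only in rows, so rows that do not move let the fingers close. It gives the time, the measured TCP pose, the force, the opening and the grip force at its end, in the units of the state.
- manip.read_state(): the state, without advancing time (a new reading comes with each control period).
- imaging.snapshot(name): name is "side" or "top" or "wrist"; returns a dict with "img" (384x512x3 uint8, red, green, blue), "range_z" (384x512 float32, mm along the optical axis (not along the pixel's ray), 0 where there is no reading), "vertical_fov" (degrees; the focal length in pixels is half the picture's height over the tangent of half this angle, whatever the lens; pixels are square), "cx", "cy" (the principal point, pixels), "T" (4x4, takes a point from camera to world coordinates). Camera axes: x right, y down, z forward; pixel columns grow to the right and rows downward; lengths in mm; the calibration is good to about 2 mm. A picture is of the moment at which its call begins.
- manip.finish_job(): hands the job in; it is judged then, once.
The state is a dict: "clock": time; "joint_positions": joint angles; "dq": joint speeds; "tau": joint torques, N m; "position": TCP position; "tool_rot": TCP orientation; "wrist_force": force on the tool from outside, world axes, zero at the start; "ft_torque": the same for the moment, N m; "gripper_width": opening from 0.0 (shut) to 1.0 (fully open); "finger_force": force on a finger pad.
Only numpy, scipy, OpenCV 4.12 (cv2) and the standard library are available. Lean on these libraries where they do the work, as an engineer would, in place of code of your own. Each camera call takes 0.05 s, during which the arm holds its last target. There are 200 camera calls.

## Working session

There is one attempt and no reset: what is moved stays moved. The work goes in short steps, Python scripts to look and compute and a tool call to move; the robot and the scene stay as the last step left them, time stands still between calls to the robot, and variables do not carry over. Pictures are saved under pics/ and viewed, at most 10 in all, crops included, and the job is handed in when it is done.

Besides the shell and the picture viewer there is one more tool, called as name(argument=value, ...), one argument or row to a line, values as JSON. send_rows: Moves the arm, as the interface text tells. Its arguments: {"type":"object","properties":{"moves":{"type":"array","items":{"type":"array"}},"squeeze":{"type":"number"}},"required":["moves"]}

```bash
mkdir -p pics; cat > h.py <<'E'
import numpy as np, cv2
from station import manip, imaging
def pt(s,u,v,z=None):
    f=s["img"].shape[0]/2/np.tan(np.radians(s["vertical_fov"])/2)
    d=np.array([(u-s["cx"])/f,(v-s["cy"])/f,1.0]); T=np.array(s["T"])
    if z is None: r=float(s["range_z"][int(v),int(u)])
    else: r=(z-T[2,3])/(T[:3,:3]@d)[2]
    return (T[:3,:3]@(d*r)+T[:3,3]).round(1)
E
python3 - <<'E'
from h import *
import pickle
for n in("top","side"):
    s=imaging.snapshot(n); pickle.dump(s,open(n+".pkl","wb"))
    cv2.imwrite(f"pics/{n}0.png",cv2.resize(s["img"][...,::-1],(768,576)))
    print(n,s["vertical_fov"],np.array(s["T"]).round(2).tolist())
st=manip.read_state();print(st["clock"],st["position"],st["tool_rot"],st["gripper_width"])
E
```

```text
top 47.70737400020485 [[-0.0, -0.99, 0.15, 348.82], [-1.0, 0.0, -0.01, 16.08], [0.01, -0.15, -0.99, 1430.51], [0.0, 0.0, 0.0, 1.0]]
side 49.499372928673026 [[0.99, -0.1, 0.07, 471.57], [-0.12, -0.78, 0.62, -885.75], [-0.0, -0.62, -0.78, 1206.25], [0.0, 0.0, 0.0, 1.0]]
0.1 [164.69922393 602.57603806 204.90150347] [ 1.32984420e-01  9.91117990e-01 -5.23621888e-04 -2.41165721e-05] 1.002210269320287
```

View pics/top0.png

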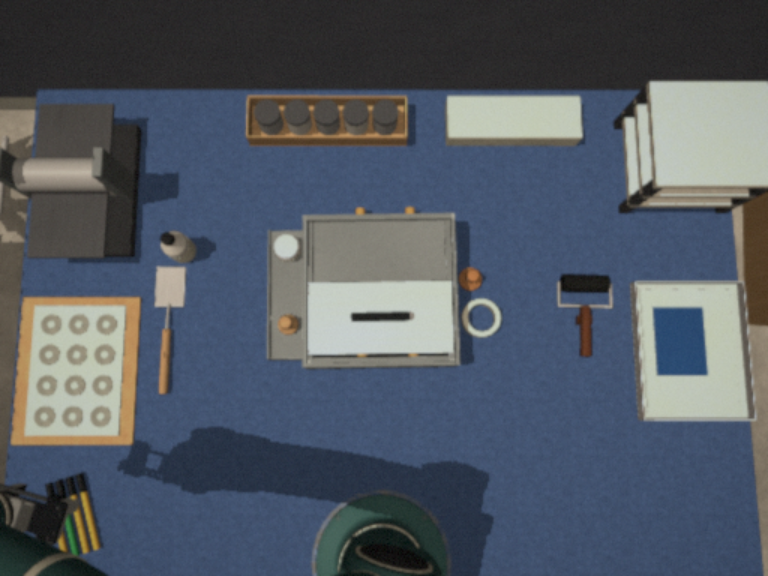

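View pics/side0.png

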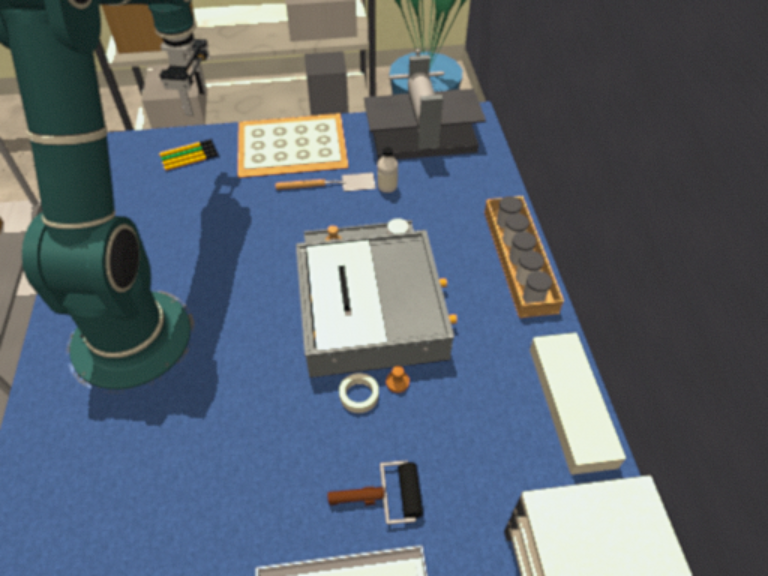

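The top view shows the box with its rear edge upward: rear corners at (305,214) and (455,213), front corners at (303,365) and (459,364). The cover is over the front well, with the black ridge centred at (381,316). The side view agrees.

```bash
python3 - <<'E'
from h import *
import pickle
s=pickle.load(open("top.pkl","rb"))
k=1/1.5
for n,(u,v),z in [("RL",(305,214),95),("RR",(455,213),95),("FL",(303,365),95),("FR",(459,364),95),("ridgeL",(352,317),116),("ridgeR",(410,316),116),("cvFL",(308,355),91),("cvFR",(453,355),91),("cvRL",(308,282),91),("cvRR",(453,282),91),("stampa",(288,322),99),("tin",(286,246),81),("stb",(471,277),54)]:
    print(n,pt(s,u*k,v*k,z),pt(s,u*k,v*k))
# enlarged crop
c=s["img"][135:255,170:330]; cv2.imwrite("pics/crop.png",cv2.resize(c[...,::-1],(800,600),interpolation=cv2.INTER_CUBIC))
E
```

```text
RL [721.3 159.1  95. ] [748.4 169.5  -2. ]
RR [ 723.6 -158.    95. ] [ 749.5 -170.     2.8]
FL [404.  158.3  95. ] [404.  158.   97.2]
FR [ 405.8 -160.    95. ] [ 409.8 -172.3    1.3]
ridgeL [500.   58.2 116. ] [500.   58.2 115.7]
ridgeR [502.  -59.6 116. ] [504.5 -60.9  94. ]
cvFL [424.6 148.8  91. ] [425.1 149.7  81.7]
cvFR [ 424.3 -148.6   91. ] [ 424.9 -149.7   81.8]
cvRL [576.3 151.   91. ] [576.2 151.   91.4]
cvRR [ 576.2 -151.4   91. ] [ 575.1 -150.6   97.5]
stampa [491.7 190.   99. ] [491.4 189.7 101.7]
tin [655.3 199.7  81. ] [654.1 199.   86.3]
stb [ 593.4 -195.    54. ] [ 593.6 -195.1   53.2]
```

View pics/crop.png

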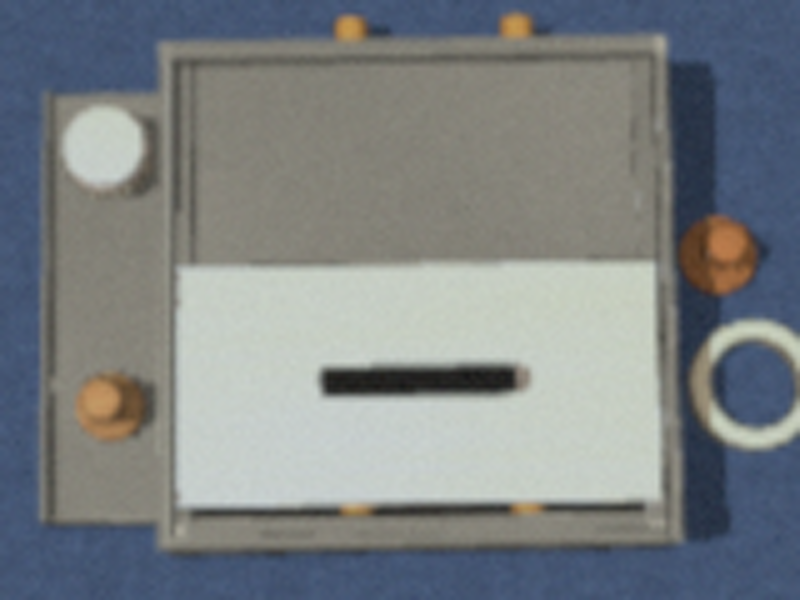

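The crop confirms the geometry. The box centre is near world (564, 0), with yaw of about +0.5°. The ridge is at about (501, 0), so its front face is at x≈493, and the cover has to travel about 136 mm. I'll square up the tool, shut the gripper and move to a point in front of the ridge.

send_rows(
  moves=[
    [[0,0,0],[0,0,-10],255],
    [[0,0,0],[0,0,-5.8],255],
    [[-0.5,-1,0],[0,0,0],255],
    [[-0.5,-1,0],[0,0,0],255],
    [[-0.5,-1,0],[0,0,0],255],
  ],
  squeeze=20,
)

```text
clock: 0.72
position: [226.3, 481.9, 205.1]
tool_rot: [-0.004, 1.0, -0.0, -0.0]
wrist_force: [1.6, -0.0, 0.9]
gripper_width: 0.504
finger_force: 0.0
```

send_rows(
  moves=[
    [[-0.5,-1,0],[0,0,0],255],
    [[-0.5,-1,0],[0,0,0],255],
    [[-0.5,-1,0],[0,0,0],255],
    [[-0.5,-1,0],[0,0,0],255],
    [[-0.5,-1,0],[0,0,0],255],
  ],
)

```text
clock: 1.35
position: [328.0, 282.9, 205.4]
tool_rot: [-0.005, 1.0, -0.0, -0.0]
wrist_force: [1.1, 0.0, 0.5]
gripper_width: 0.006
finger_force: 0.0
```

send_rows(
  moves=[
    [[-0.5,-1,0],[0,0,0],255],
    [[-0.5,-1,0],[0,0,0],255],
    [[-0.5,-1,0],[0,0,0],255],
    [[-0.4,-1,0],[0,0,0],255],
    [[0,0,0],[0,0,0],255],
  ],
)

```text
clock: 1.98
position: [405.7, 122.6, 205.4]
tool_rot: [-0.002, 1.0, -0.0, -0.0]
wrist_force: [-0.5, -0.1, -0.4]
gripper_width: 0.006
finger_force: 0.0
```

send_rows(
  moves=[
    [[-0.4,-1,0],[0,0,0],255],
    [[-0.4,-1,0],[0,0,0],255],
    [[-0.4,-1,0],[0,0,0],255],
    [[0,0,0.8],[0,0,0],255],
    [[0,0,0.8],[0,0,0],255],
  ],
)

```text
clock: 2.6
position: [454.2, 5.9, 140.6]
tool_rot: [-0.005, 1.0, 0.0, 0.0]
wrist_force: [0.4, 1.1, -0.3]
gripper_width: 0.003
finger_force: 0.0
```

send_rows(
  moves=[
    [[0,0,0.6],[0,0,0],255],
    [[0,0,0.35],[0,0,0],255],
    [[0,0,0],[0,0,0],255],
  ],
)

```text
clock: 2.98
position: [453.8, 5.8, 103.0]
tool_rot: [-0.005, 1.0, -0.0, -0.001]
wrist_force: [0.1, 0.0, -0.2]
gripper_width: 0.007
finger_force: 0.0
```

send_rows(
  moves=[
    [[-0.3,-0.15,0.05],[0,0,0],255],
    [[-0.3,0,0],[0,0,0],255],
    [[-0.3,0,0],[0,0,0],255],
    [[-0.3,0,0],[0,0,0],255],
    [[-0.3,0,0],[0,0,0],255],
  ],
)

```text
clock: 3.6
position: [514.2, 0.1, 101.5]
tool_rot: [-0.005, 1.0, 0.0, -0.001]
wrist_force: [-7.6, -0.7, 6.4]
gripper_width: 0.008
finger_force: 4.0
```

send_rows(
  moves=[
    [[-0.3,0,0],[0,0,0],255],
    [[-0.3,0,0],[0,0,0],255],
    [[-0.3,0,0],[0,0,0],255],
    [[-0.3,0,0],[0,0,0],255],
    [[-0.3,0,0],[0,0,0],255],
  ],
)

```text
clock: 4.22
position: [574.3, 0.6, 101.5]
tool_rot: [-0.005, 1.0, 0.0, -0.001]
wrist_force: [-8.1, 0.4, 8.2]
gripper_width: 0.006
finger_force: 4.4
```

send_rows(
  moves=[
    [[-0.3,0,0],[0,0,0],255],
    [[-0.3,0,0],[0,0,0],255],
    [[-0.2,0,0],[0,0,0],255],
    [[-0.1,0,0],[0,0,0],255],
    [[-0.1,0,0],[0,0,0],255],
  ],
)

```text
clock: 4.85
position: [614.1, 0.9, 101.4]
tool_rot: [-0.005, 1.0, 0.0, -0.001]
wrist_force: [-6.7, -0.2, 5.6]
gripper_width: 0.004
finger_force: 3.5
```

send_rows(
  moves=[
    [[-0.05,0,0],[0,0,0],255],
    [[-0.05,0,0],[0,0,0],255],
  ],
)

```text
clock: 5.1
position: [617.7, 0.9, 101.4]
tool_rot: [-0.005, 1.0, 0.0, -0.001]
wrist_force: [-19.9, 0.1, 16.0]
gripper_width: 0.005
finger_force: 9.9
```

send_rows(
  moves=[
    [[0,0,0],[0,0,0],255],
    [[0,0,0],[0,0,0],255],
    [[0.3,0,0],[0,0,0],255],
    [[0.5,0,-0.6],[0,0,0],255],
    [[0.5,0,-1],[0,0,0],255],
  ],
)

```text
clock: 5.72
position: [564.9, 0.5, 165.3]
tool_rot: [-0.005, 1.0, -0.0, -0.001]
wrist_force: [1.3, 0.4, 1.2]
gripper_width: 0.003
finger_force: 0.0
```

send_rows(
  moves=[
    [[1,0,-1],[0,0,0],255],
    [[1,0,-0.5],[0,0,0],255],
    [[1,0,0],[0,0,0],255],
    [[0.5,0,0],[0,0,0],255],
    [[0,0,0],[0,0,0],255],
  ],
)

```text
clock: 6.35
position: [425.7, -0.6, 225.9]
tool_rot: [-0.005, 1.0, 0.001, 0.001]
wrist_force: [0.3, -0.1, -0.4]
gripper_width: 0.004
finger_force: 0.0
```

```bash
python3 - <<'E'
from h import *
import pickle
print(manip.read_state()["position"])
for n in("top","side","wrist"):
    s=imaging.snapshot(n); pickle.dump(s,open(n+"1.pkl","wb"))
    cv2.imwrite(f"pics/{n}1.png",cv2.resize(s["img"][...,::-1],(768,576)))
s=pickle.load(open("top1.pkl","rb"))
c=s["img"][135:255,170:330]; cv2.imwrite("pics/crop1.png",cv2.resize(c[...,::-1],(800,600),interpolation=cv2.INTER_CUBIC))
E
```

```text
[425.65444468  -0.60820861 225.91288333]
```

View pics/crop1.png

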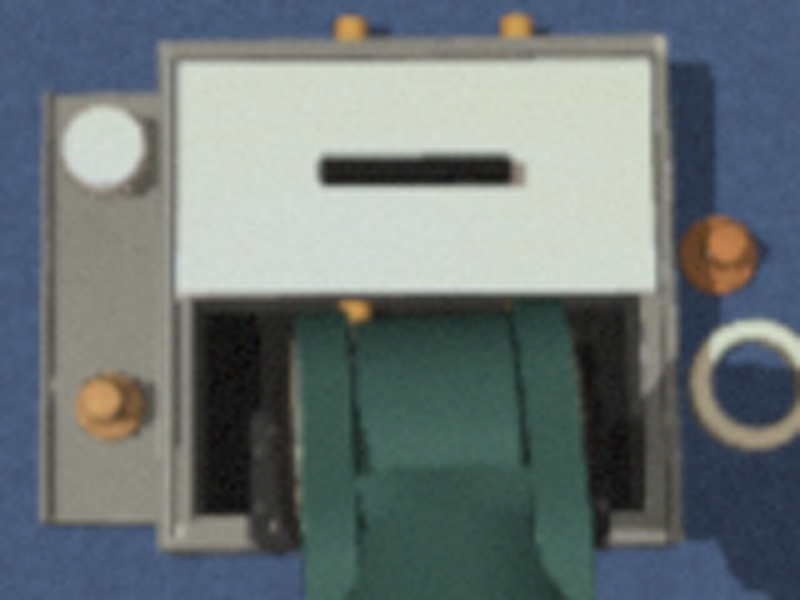

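View pics/wrist1.png

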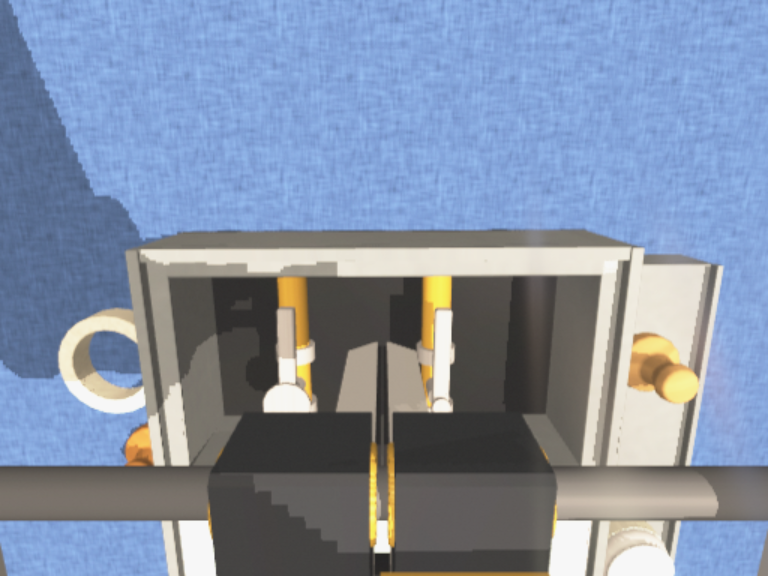

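The top crop shows the cover at the rear stop, with its front edge at row 295 and the ridge at (415,170). In the wrist view the tape side of the box (world −y) is on the left. There the big tag disc is at (288,398) and its handle tip at (287,308). The plain handle runs from (441,405) to (443,308).

```bash
python3 - <<'E'
from h import *
import pickle
s=pickle.load(open("wrist1.pkl","rb")); k=1/1.5
for n,(u,v),z in [("tagpiv",(288,398),77),("tagtipL",(280,308),72),("tagtipR",(295,308),72),("handmidL",(279,350),72),("handmidR",(295,350),72),("plaintip",(443,308),72),("plainpiv",(441,405),77),("wallR",(170,278),85),("frontwall",(380,276),85)]:
    print(n,pt(s,u*k,v*k,z),pt(s,u*k,v*k))
s=pickle.load(open("top1.pkl","rb"))
for u,v in [(415,170),(418,295)]: print(pt(s,170+u/5,135+v/5,116 if v<200 else 91))
E
```

```text
tagpiv [513. -65.  77.] [512.8 -64.9  77.6]
tagtipL [448.4 -69.   72. ] [448.9 -69.3  70.2]
tagtipR [448.3 -58.7  72. ] [450.1 -59.8  65.7]
handmidL [478.9 -70.9  72. ] [479.1 -71.   71.5]
handmidR [478.8 -59.7  72. ] [479.2 -59.9  71.1]
plaintip [447.4  42.6  72. ] [448.6  43.1  67.5]
plainpiv [517.4  43.4  77. ] [517.7  43.4  76.5]
wallR [ 425.2 -136.7   85. ] [ 425.8 -137.8   82.5]
frontwall [422.6  -0.7  85. ] [439.9  -0.8   4. ]
[631.6   2.1 116. ]
[5.573e+02 1.000e-01 9.100e+01]
```

The tagged pivot is at about (517,−66) and its tip at (448,−64), so it is the right-hand valve and still open. I'll enter the well on its right at (467,−102) and go down to z≈54. From there I'll sweep left and then back.

send_rows(
  moves=[
    [[-0.4,-0.9,0],[0,0,0],255],
    [[-0.4,-0.9,0],[0,0,0],255],
    [[-0.25,-0.75,0],[0,0,0],255],
    [[0,0,0.8],[0,0,0],255],
    [[0,0,0.8],[0,0,0],255],
  ],
)

```text
clock: 7.12
position: [469.9, -103.1, 160.3]
tool_rot: [-0.004, 1.0, -0.0, 0.0]
wrist_force: [0.2, 0.0, -0.9]
gripper_width: 0.007
finger_force: 0.0
```

send_rows(
  moves=[
    [[0,0,0.8],[0,0,0],255],
    [[0,0,0.3],[0,0,0],255],
    [[0,0,0],[0,0,0],255],
  ],
)

```text
clock: 7.5
position: [469.2, -102.7, 117.2]
tool_rot: [-0.004, 1.0, -0.0, -0.001]
wrist_force: [-0.5, -0.8, 0.0]
gripper_width: 0.003
finger_force: 0.0
```

send_rows(
  moves=[
    [[0,0,0.6],[0,0,0],255],
    [[0,0,0.5],[0,0,0],255],
    [[0,0,0.3],[0,0,0],255],
    [[0,0,0.17],[0,0,0],255],
    [[0,0,0],[0,0,0],255],
  ],
)

```text
clock: 8.12
position: [469.3, -102.5, 54.9]
tool_rot: [-0.004, 1.0, -0.0, 0.0]
wrist_force: [0.6, -0.1, 0.1]
gripper_width: 0.006
finger_force: 0.0
```

send_rows(
  moves=[
    [[0,0.2,0],[0,0,0],255],
    [[0,0.2,0],[0,0,0],255],
    [[0,0.2,0],[0,0,0],255],
    [[0,0.2,0],[0,0,0],255],
    [[0,0.2,0],[0,0,0],255],
  ],
)

```text
clock: 8.75
position: [468.9, -62.0, 54.8]
tool_rot: [-0.004, 1.0, -0.0, 0.0]
wrist_force: [0.4, -3.6, 0.5]
gripper_width: 0.005
finger_force: 1.5
```

send_rows(
  moves=[
    [[0,0.2,0],[0,0,0],255],
    [[0,0.2,0],[0,0,0],255],
    [[-0.15,0.2,0],[0,0,0],255],
    [[-0.15,0.2,0],[0,0,0],255],
    [[-0.2,0.1,0],[0,0,0],255],
  ],
)

```text
clock: 9.38
position: [488.7, -25.4, 54.6]
tool_rot: [-0.005, 1.0, 0.0, -0.0]
wrist_force: [-1.4, -1.0, 0.3]
gripper_width: 0.002
finger_force: 1.2
```

send_rows(
  moves=[
    [[-0.2,0.1,0],[0,0,0],255],
    [[-0.15,0.1,0],[0,0,0],255],
    [[-0.05,0,0],[0,0,0],255],
    [[0,0,0],[0,0,0],255],
  ],
)

```text
clock: 9.88
position: [503.1, -17.8, 54.3]
tool_rot: [-0.004, 1.0, 0.0, -0.002]
wrist_force: [-11.2, 0.1, 7.2]
gripper_width: 0.005
finger_force: 5.6
```

The force rose to 11 N, which means the handle is at its stop. I'll nudge slightly, hold, then back off and lift clear.

send_rows(
  moves=[
    [[-0.03,0,0],[0,0,0],255],
    [[0,0,0],[0,0,0],255],
    [[0,0,0],[0,0,0],255],
    [[0.3,0,0],[0,0,0],255],
    [[0.3,0,0],[0,0,0],255],
  ],
)

```text
clock: 10.5
position: [481.3, -18.2, 54.7]
tool_rot: [-0.004, 1.0, -0.0, 0.0]
wrist_force: [0.2, -0.1, 0.5]
gripper_width: 0.006
finger_force: 0.0
```

send_rows(
  moves=[
    [[0,0,-0.8],[0,0,0],255],
    [[0,0,-1],[0,0,0],255],
    [[0,0,-1],[0,0,0],255],
    [[0.7,0,-1],[0,0,0],255],
    [[0.7,0,-0.5],[0,0,0],255],
  ],
)

```text
clock: 11.12
position: [425.2, -18.9, 228.2]
tool_rot: [-0.004, 1.0, 0.0, 0.001]
wrist_force: [0.7, 0.4, 0.2]
gripper_width: 0.003
finger_force: 0.0
```

send_rows(
  moves=[
    [[0.6,0,0],[0,0,0],255],
    [[0,0,0],[0,0,0],255],
    [[0,0,0],[0,0,0],255],
  ],
)

```text
clock: 11.5
position: [401.9, -18.9, 226.7]
tool_rot: [-0.005, 1.0, 0.0, 0.0]
wrist_force: [-0.1, -0.4, -0.5]
gripper_width: 0.001
finger_force: 0.0
```

```bash
python3 - <<'E'
from h import *
import pickle
s=imaging.snapshot("wrist"); pickle.dump(s,open("wrist2.pkl","wb"))
cv2.imwrite("pics/wrist2.png",cv2.resize(s["img"][...,::-1],(768,576)))
s=imaging.snapshot("side"); 
cv2.imwrite("pics/side2.png",cv2.resize(s["img"][...,::-1],(768,576)))
E
```

```text
(no output)
```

View pics/wrist2.png

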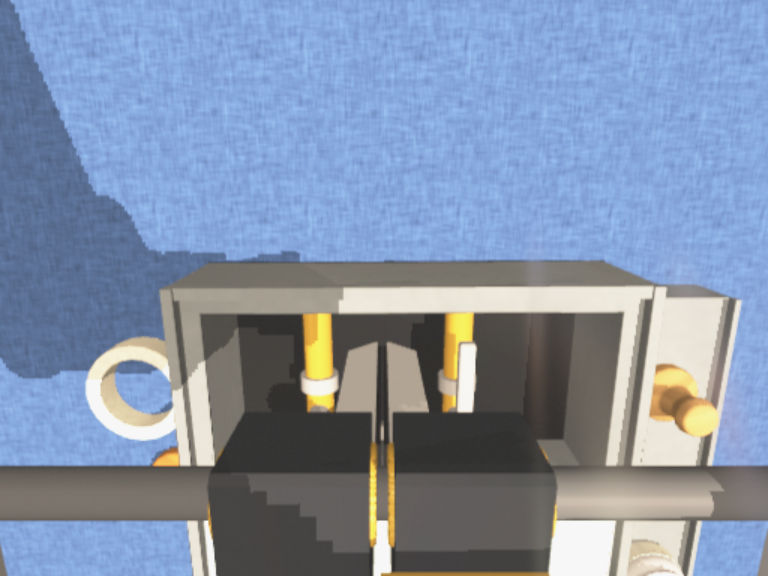

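View pics/side2.png

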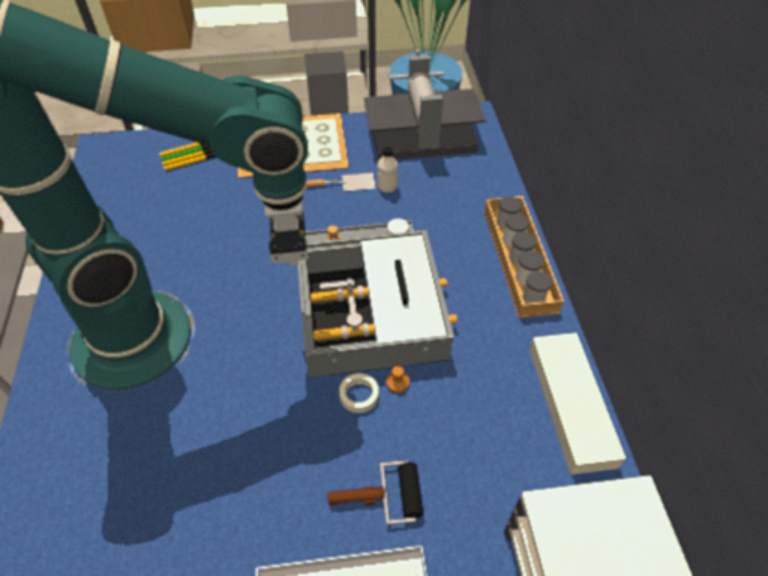

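The side view shows the tagged handle lying across its pipe, from the pivot at (354,320) to the tip near (350,292). The plain handle still lies along its pipe, the cover is at the rear, and the bystanders are unmoved. I'll check the angle numerically, then hand in.

```bash
python3 - <<'E'
from h import *
s=imaging.snapshot("side")
a=pt(s,354.5/1.5,319/1.5,77); b=pt(s,350.5/1.5,291/1.5,72); c=pt(s,351.5/1.5,300/1.5,72)
print(a,b,c,np.degrees(np.arctan2(b[1]-a[1],-(b[0]-a[0]))))
im=s["img"][170:250,190:310]; cv2.imwrite("pics/c3.png",cv2.resize(im[...,::-1],(780,520),interpolation=cv2.INTER_CUBIC))
E
```

```text
[519.  -67.5  77. ] [518.2  17.1  72. ] [517.9  -9.5  72. ] 89.45821208708766
```

View pics/c3.png

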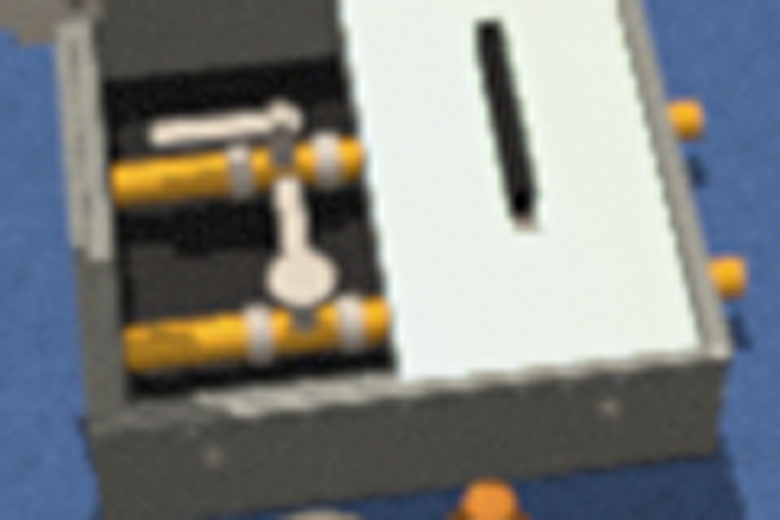

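The crop shows the tagged handle square across its pipe, from the disc at (301,275) to the tip at (288,180), at about 89.5°. The plain handle is still open and the cover is flat at the rear.

```bash
python3 -c "
from station import manip
print(manip.finish_job())"
```

```text
the job is handed in; nothing more can be done
None
```

The job is handed in: the cover is flat at the rear stop, the tagged handle is pushed shut against its stop (about 89.5° in the last picture), and nothing else appears to have moved; no verdict came back.

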